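# Kit the foam tray for an acrylic splint case

### The arm

A 6-joint arm with a two-finger parallel gripper is mounted at the origin on a cart in front of the work surface, level with it; the furniture and walls round the work are solid. World frame = base frame: x ahead of the robot, y to its left, z up, the work surface at z = 0. Lengths are in mm, angles in rad, forces in N, time in s.
With the tool pointing down it reaches from about 350 to 775 mm from the base axis. Payload 7.3 kg.
Tool frame: the origin (TCP) lies at the very end of the fingers, on their centre line; the grasp point (between the pads) lies 19 mm behind it; z points along the fingers, y is the line along which they close (so a half turn about z gives the same grasp; the last joint's range is limited). The gripper opens to 92 mm and grips with 3 to 60 N. Pads are 19 mm wide; open, the fingers measure 130 mm over their backs; the gripper's body (75 mm by 190 mm) begins 47 mm behind the grasp point.
Start: joints at [-1.412, 0.342, 1.524, -0, 1.275, -0.146], TCP at [157.576, -500.814, 226.741] pointing down, gripper open.
Joint ranges: [-2.53, 2.53], [-0.77, 2.02], [0.04, 2.7], [-1, 4.14], [0.28, 2.66], [-3.11, 3.11]. Speed limits (rad/s): [2.57, 2.57, 3.14, 3.14, 3.14, 3.14].

### API

Orientations are given as [roll, pitch, yaw] about the fixed x, y, z axes, in that order (R = Rz(yaw) Ry(pitch) Rx(roll)).
In Python, from plant import get_obs, vision, workorder gives the robot as it stands.
- The arm moves only by the shell command python3 -m pendant 'ROWS' [OPENING]. ROWS is a JSON object of lists of equal length, an entry for each row: "dp": the shift along the tool's x, y, z in m, a list of three; "rotation": the turn, a rotation vector about the tool's x, y, z in rad, a list of three. A call has 1 to 8 rows; each row is the pose to reach, as a shift and turn from the pose commanded when the call began, along the tool's axes at that moment; what a row does not reach only later rows make up. A row lasts 1/8 s, in which the tool goes at most 62.5 mm and 10.7 degrees, less where a joint would pass 70% of its speed; a pose out of reach is approached as far as the arm can. A call with a gripper value outside its range is refused whole. OPENING is the finger opening in m, from 0 to 0.0918, set as the call begins (- or left out, the last holds). The fingers move at their own pace and stop on an object; the grip force is fixed at half the most. Time passes only in rows, so rows that repeat a pose let the fingers close. It gives the time, the measured TCP pose, the force, the opening and the grip force at its end, in the units of the state.
- get_obs(): the state, without advancing time (a new reading comes with each control period).
- vision.capture(name): name is "side" or "top" or "wrist"; returns a dict with "pixels" (420x560x3 uint8, red, green, blue), "vfov" (degrees; the focal length in pixels is half the picture's height over the tangent of half this angle, whatever the lens; pixels are square), "cx", "cy" (the principal point, pixels), "pose" (4x4, takes a point from camera to world coordinates); the wrist camera has in their place "T_tool_cam" (4x4, takes a point from camera to tool coordinates, whose origin is the TCP and whose axes are the flange's). Camera axes: x right, y up, looking along -z (the intrinsics and any distortion apply to the point x, -y, -z); pixel columns grow to the right and rows downward; lengths in mm; the calibration is good to about 2 mm. A picture is of the moment at which its call begins: read the wrist's pose just before it. There is no depth.
- workorder.close_job(): hands the job in; it is judged then, once.
The state is a dict: "time": time; "joint_positions": joint angles; "dq": joint speeds; "tau": joint torques, N m; "tool_pos": TCP position; "tcp_rot": TCP orientation; "contact_force": force on the tool from outside, world axes, zero at the start; "moment": the same for the moment, N m; "grip_width": finger opening in mm; "finger_force": force on a finger pad.
Only numpy, scipy, OpenCV 4.12 (cv2) and the standard library are available. Lean on these libraries where they do the work, as an engineer would, in place of code of your own. Each camera call takes 0.05 s, during which the arm holds its last target. There are 200 camera calls.

### The job

Kit the white foam tray for the next splint case: set both yellow casts, the jar of separator with the red lid and the bur stand each into the foam pocket cut to its shape, seated flat on the pocket floor and upright, a cast with its rounded front in the tapered end of its pocket (either yellow cast may take either cast pocket). The white cast and the black-lidded wax jar belong to other work: leave them where they stand. Set the things down, do not drop them.

Things in the scene. Friction and masses are not known exactly. Their poses are not given: they have to be found in the camera images.
- yellow_upper: YELLOW plaster upper dental cast (palate filled in), 56 x 68 x 32 mm, 0.11 kg. Origin: centre of the underside, z up, +x to the rounded front, -x to the flat back. Base 18 mm high with upright sides: back face flat, 62 mm wide, at x = -28 mm; 68 mm wide at x = -5 mm, tapering to a blunt nose at x = +28 mm. The teeth stand on the base, inside its outline.
- yellow_lower: YELLOW plaster lower dental cast (open horseshoe of teeth): same size, shape and axes as yellow_upper.
- separator_jar: White screw-lid jar with a RED lid, 84 mm tall: body 62 mm in diameter, lid (its top 18 mm, stays on) 64 mm. Origin: centre of the underside, z up. 0.2 kg.
- bur_stand: Aluminium bur stand, 0.2 kg: block 34 (x) x 84 (y) x 26 mm high, small coloured burs standing out of its top to 57 mm, all within the block's outline. Origin: centre of the underside, z up, y along its length. Grasp the block across its 34 mm.
- white_cast: WHITE plaster cast, otherwise just like the yellow ones; not wanted, stays where it stands. Note the room: a plaster trimmer 310 mm tall fills x = 0.26 to 0.72 m, y = -0.25 to 0.06 m, between the tray and most of the loose things: carry things over it. A drain hose up to 50 mm high lies on the bench behind the tray.
- wax_jar: White screw-lid jar with a BLACK lid, 61 mm in diameter, 62 mm tall; origin under its centre. Not wanted, stays where it stands.
- nest_cast_a: Cast pocket: dark foam insert 118 (x) x 98 (y) mm, blue pocket floor, one of four filling a low fixed white tray (rim 22 mm high). Origin: pocket centre, 3 mm above the bench; floor at z = 6 mm, foam top 17 mm. Pocket 72 (x) x 80 (y) mm, tapered at +x like a cast's front, 36 mm wide finger notches at both x ends. A seated cast has the same x, y and +x direction, 6 to 8 mm play.
- nest_cast_b: The second cast pocket, the same as nest_cast_a.
- nest_jar: Foam insert with a round pocket 78 mm in diameter at its centre, for the jar. Outside size, origin and heights as nest_cast_a. The four inserts change places within the tray.
- nest_bur: Foam insert with an oblong pocket 100 mm along its x, 50 mm along its y, for the bur stand, whose own y lies along the insert's x, either way round. Outside size, origin and heights as nest_cast_a.
Not all that is in view belongs to the job. Leave any purple look-alike of the yellow_lower alone.

How it is judged:
By the outcome, as a careful person would: the job done as asked, in the order asked, and still so for the second after the job is handed in, with the robot touching nothing.
It also fails if it takes over 144 s, if anything falls off the work surface, if the arm or the gripper's body presses on something with over 40 N, if the wrist force passes 120 N, or if a joint passes its speed limit or range.

## Working session

There is one attempt and no reset: what is moved stays moved. The work goes in short steps, Python scripts to look and compute and a shell command to move; the robot and the scene stay as the last step left them, time stands still between calls to the robot, and variables do not carry over. Pictures are saved under pics/ and viewed, at most 14 in all, crops included, and the job is handed in when it is done.

```bash
ls; mkdir -p pics; python3 - <<'E'
from plant import get_obs, vision
import cv2,numpy as np,pickle
o=get_obs();print(o)
d={}
for n in ["side","top","wrist"]:
    c=vision.capture(n);d[n]=c
    cv2.imwrite(f"pics/{n}0.png",c["pixels"][:,:,::-1])
    print(n,{k:(np.round(v,3).tolist() if not isinstance(v,str) else v) for k,v in c.items() if k!="pixels"})
pickle.dump(d,open("cap0.pkl","wb"))
E
```

```text
pics
{'time': 0.0, 'joint_positions': array([-1.41202402e+00,  3.42734406e-01,  1.52497843e+00, -4.39509768e-05,
        1.27539437e+00, -1.46016142e-01]), 'dq': array([ 0.00091065, -0.00032479, -0.00237043,  0.00026989, -0.00131072,
       -0.00080932]), 'tau': array([-9.64684477e-05, -4.31239057e+01, -2.44218546e+01,  7.18376599e-02,
        5.60569740e-02, -1.14897407e-04]), 'tool_pos': array([ 157.48589471, -500.41362741,  226.05236394]), 'tcp_rot': array([-3.14008810e+00, -1.78783704e-04,  3.04801138e-01]), 'contact_force': array([ 0.82460448, -0.42964901,  0.12263512]), 'moment': array([-0.04244139,  0.03232699, -0.02055223]), 'finger_force': 0.0, 'grip_width': 92.07477489135994}
side {'vfov': 48.999, 'cx': 281.371, 'cy': 201.926, 'pose': [[0.984, 0.15, -0.097, 431.961], [-0.178, 0.808, -0.562, -965.287], [-0.006, 0.57, 0.822, 1352.682], [0.0, 0.0, 0.0, 1.0]]}
top {'vfov': 45.773, 'cx': 282.699, 'cy': 208.401, 'pose': [[0.009, 0.997, -0.079, 447.131], [-1.0, 0.007, -0.019, -63.308], [-0.018, 0.079, 0.997, 1470.041], [0.0, 0.0, 0.0, 1.0]]}
wrist {'vfov': 63.333, 'cx': 276.129, 'cy': 208.222, 'T_tool_cam': [[0.0, 0.961, 0.275, 74.209], [1.0, -0.0, 0.0, 0.051], [0.0, 0.275, -0.961, -158.183], [0.0, 0.0, 0.0, 1.0]]}
```

View pics/top0.png

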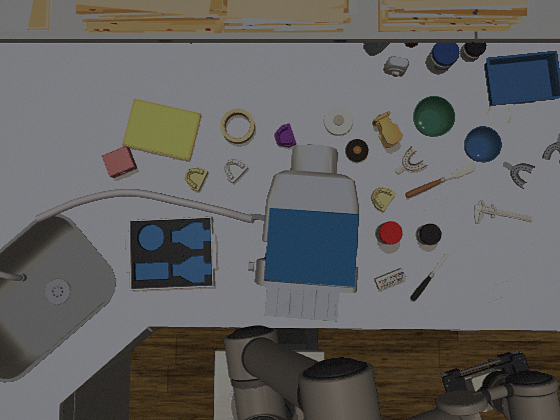

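View pics/side0.png

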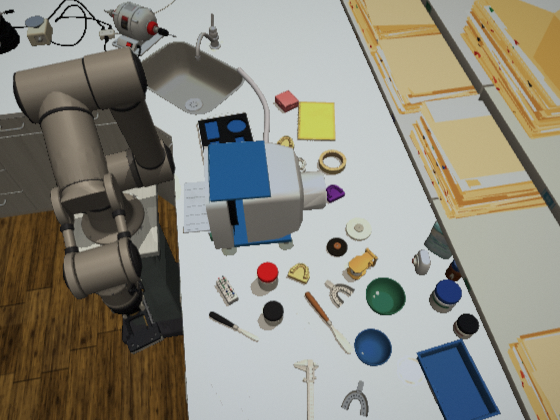

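```bash
cat > h.py <<'E'
import numpy as np,cv2,pickle
from scipy.spatial.transform import Rotation as R
def K(c):
    f=210/np.tan(np.radians(c["vfov"])/2);return f,c["cx"],c["cy"]
def ray2world(c,uv,z,pose=None):
    f,cx,cy=K(c);T=np.array(c["pose"] if pose is None else pose)
    uv=np.atleast_2d(np.array(uv,float));d=np.c_[(uv[:,0]-cx)/f,-(uv[:,1]-cy)/f,-np.ones(len(uv))]@T[:3,:3].T
    return T[:3,3]+d*((z-T[2,3])/d[:,2])[:,None]
def w2px(c,P,pose=None):
    f,cx,cy=K(c);T=np.array(c["pose"] if pose is None else pose)
    p=(np.atleast_2d(P)-T[:3,3])@T[:3,:3];return np.c_[cx+f*p[:,0]/-p[:,2],cy-f*p[:,1]/-p[:,2]]
def wpose(c,o):
    T=np.eye(4);T[:3,:3]=R.from_euler('xyz',o["tcp_rot"]).as_matrix();T[:3,3]=o["tool_pos"];return T@np.array(c["T_tool_cam"])
E
python3 - <<'E'
from h import *
d=pickle.load(open("cap0.pkl","rb"));t=d["top"];im=t["pixels"][:,:,::-1]
im=np.clip(im.astype(float)*1.6,0,255).astype('uint8')
a=cv2.resize(im[150:300,120:260],None,fx=4,fy=4,interpolation=3)
b=cv2.resize(im[180:300,360:450],None,fx=4,fy=4,interpolation=3)
s=np.zeros((600,800,3),'uint8');s[:600,:560]=a;s=np.zeros((600,800,3),'uint8')
s[:,:440]=a[:,20:460];s[:480,440:]=b
cv2.imwrite("pics/crop0.png",s)
for n,uv,z in [("ylow",(197,179),18),("white",(236,171),18),("yup",(382,199),18),("red",(390,233),84),("black",(430,234),62),("bur",(390,280),26)]:
    print(n,ray2world(t,uv,z).round(0))
print(ray2world(t,[(131,221),(213,218),(215,288),(132,291)],22).round(0))
E
```

```text
ylow [[647. 218.  18.]]
white [[672. 103.  18.]]
yup [[ 592. -326.   18.]]
red [[ 490. -335.   84.]]
black [[ 489. -452.   62.]]
bur [[ 358. -345.   26.]]
[[521. 409.  22.]
 [532. 168.  22.]
 [329. 158.  22.]
 [318. 399.  22.]]
```

View pics/crop0.png

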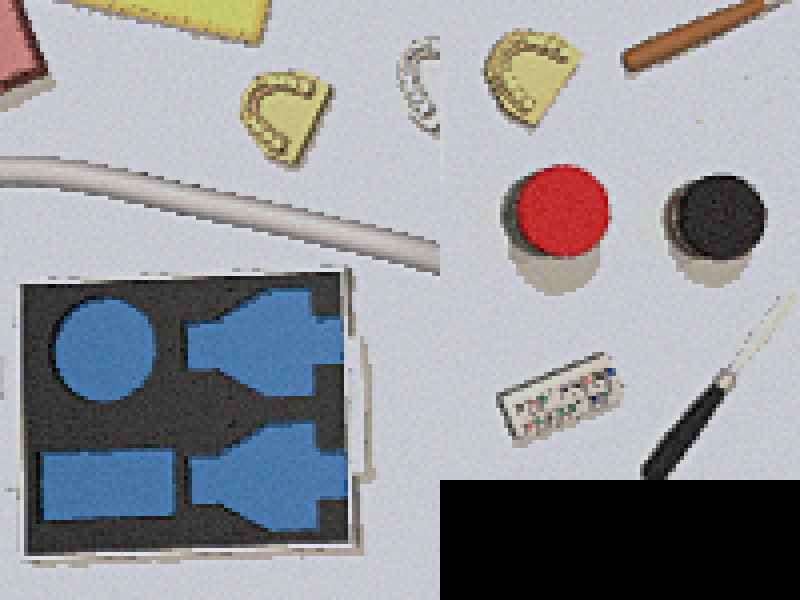

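Top picture: yellow_lower is at px (197,179), yellow_upper at (382,199), the red-lid jar at (390,233) and the bur stand at (390,280). The tray is at cols 131–214, rows 219–289, with the cast tapers pointing image-left (+y).

Look-alikes:
- Casts: white cast (236,171), purple cast (286,135), and gypsum horseshoes and trays at (410,160) and (520,175).
- Jars: black lid (430,234), the dark disc (357,150) and the blue-lid jars (445,53).

The crop confirms the two yellow casts, the red lid and the bur stand. I'll move the wrist camera over the right-hand group next.

```bash
python3 -m pendant '{"dp":[[0.04,0,-0.05],[0.10,0,-0.104],[0.16,0,-0.104],[0.22,0,-0.104],[0.28,0,-0.104],[0.337,0.001,-0.104],[0.337,0.001,-0.104],[0.337,0.001,-0.104]],"rotation":[[0,0,0.18],[0,0,0.36],[0,0,0.54],[0,0,0.72],[0,0,0.9],[0,0,1.08],[0,0,1.26],[0,0,1.44]]}' 0.0918
python3 -m pendant '{"dp":[[0,0,0],[0,0,0],[0,0,0],[0,0,0],[0,0,0]],"rotation":[[0,0,0.18],[0,0,0.36],[0,0,0.436],[0,0,0.436],[0,0,0.436]]}'
cat > snap.py <<'E'
import sys;from h import *
from plant import get_obs,vision
def snap(name):
    o=get_obs();c=vision.capture("wrist");c["P"]=wpose(c,o);c["o"]=o
    pickle.dump(c,open(f"{name}.pkl","wb"));cv2.imwrite(f"pics/{name}.png",c["pixels"][:,:,::-1]);return c
if __name__=="__main__":
    c=snap(sys.argv[1]);print(c["o"]["tool_pos"].round(1),c["o"]["tcp_rot"].round(4))
E
python3 snap.py w1
```

```text
time: 1.15
tool_pos: [481.0, -399.4, 329.6]
tcp_rot: [3.141, 0.002, -1.13]
contact_force: [-1.0, 0.6, -0.5]
grip_width: 91.6
finger_force: 0.0
time: 1.78
tool_pos: [479.3, -400.6, 330.5]
tcp_rot: [3.141, 0.0, -1.561]
contact_force: [0.5, -0.7, 0.2]
grip_width: 91.5
finger_force: 0.0
[ 479.3 -400.6  330.5] [ 3.1413e+00  2.0000e-04 -1.5611e+00]
```

View pics/w1.png

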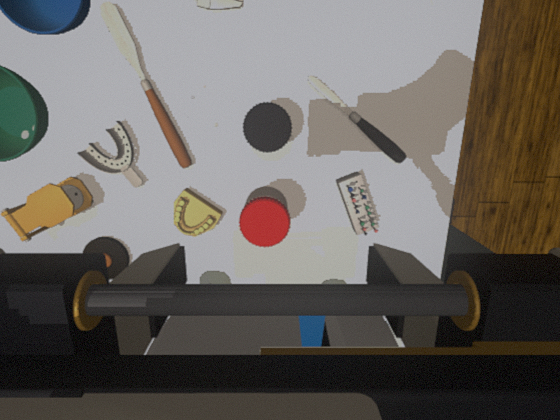

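Wrist picture: red-lid jar at (265,222), yellow upper cast (197,212), bur stand (358,203) and black jar (267,127). Next I'll fit their outlines.

```bash
cat > fit.py <<'E'
from h import *
from scipy.optimize import minimize
def cast_pts(nw=14):
    o=np.array([[-28,-31],[-5,-34],[28,-nw],[28,nw],[-5,34],[-28,31]],float)
    t=o*0.82
    return np.r_[np.c_[o,0*o[:,:1]],np.c_[o,0*o[:,:1]+18],np.c_[t,0*o[:,:1]+30]]
def box_pts(a,b,h):
    o=np.array([[-a,-b],[-a,b],[a,b],[a,-b]],float)/2
    return np.r_[np.c_[o,0*o[:,:1]],np.c_[o,0*o[:,:1]+h]]
def fit(c,P,mask,pts,x0,S=4):
    M=cv2.resize(mask,None,fx=S,fy=S,interpolation=cv2.INTER_LINEAR)>127
    def cost(p):
        a=p[2]*0.02;r=np.array([[np.cos(a),-np.sin(a)],[np.sin(a),np.cos(a)]])
        q=pts.copy();q[:,:2]=q[:,:2]@r.T+p[:2]
        uv=(w2px(c,q,P)+.5)*S-.5
        m=np.zeros(M.shape,'uint8');cv2.fillConvexPoly(m,cv2.convexHull(np.round(uv*16).astype(np.int32)),1,shift=4)
        m=m>0;return 1-(m&M).sum()/(m|M).sum()
    best=min((minimize(cost,[x0[0],x0[1],(x0[2]+d)/0.02],method="Nelder-Mead",options=dict(initial_simplex=[[x0[0]+i*8,x0[1]+j*8,(x0[2]+d)/.02+k*8] for i,j,k in [(0,0,0),(1,0,0),(0,1,0),(0,0,1)]])) for d in (-.3,0,.3)),key=lambda r:r.fun)
    return best.x[0],best.x[1],best.x[2]*.02,best.fun
def blob(m,uv):
    n,l,s,cc=cv2.connectedComponentsWithStats(m.astype('uint8'))
    i=l[uv[1],uv[0]]
    if i==0:
        i=1+np.argmin(np.hypot(*(cc[1:]-uv).T)+1e3*(s[1:,4]<100))
    return (l==i).astype('uint8')*255,s[i],cc[i]
def yellow(im):
    h=cv2.cvtColor(im,cv2.COLOR_RGB2HSV);m=cv2.inRange(h,(18,60,60),(38,255,255))
    return cv2.morphologyEx(m,cv2.MORPH_CLOSE,np.ones((9,9)))>0
def red(im):
    h=cv2.cvtColor(im,cv2.COLOR_RGB2HSV);return (cv2.inRange(h,(0,150,60),(6,255,255))|cv2.inRange(h,(172,150,60),(180,255,255)))>0
E
python3 - <<'E'
from fit import *
c=pickle.load(open("w1.pkl","rb"));P=c["P"];im=c["pixels"]
m,s,cc=blob(yellow(im),(197,212));print("cast",s)
for nw in (10,14,18): print(nw,np.round(fit(c,P,m,cast_pts(nw),(592,-326,1.17)),3))
m2,s,cc=blob(red(im),(265,222));print("jar",s,ray2world(c,cc,84,P).round(1))
g=im[160:250,325:395].astype(int)
h=cv2.cvtColor(im,cv2.COLOR_RGB2HSV)
print(ray2world(c,(358,203),20,P).round(1))
vis=np.vstack([cv2.resize(im[160:250,325:395,::-1],(420,540),interpolation=3)])
v2=cv2.resize(im[170:260,160:230,::-1],(380,489),interpolation=3);v=np.zeros((540,800,3),'uint8');v[:,:420]=vis;v[:489,420:]=v2;cv2.imwrite("pics/c1.png",v)
d=pickle.load(open("cap0.pkl","rb"))["top"];im=d["pixels"]
m,s,cc=blob(yellow(im),(382,199));print("top upper",s,np.round(fit(d,d["pose"],m,cast_pts(14),(592,-326,1.17)),3))
m,s,cc=blob(yellow(im),(197,179));print("top lower",s,np.round(fit(d,d["pose"],m,cast_pts(14),(647,218,1.17)),3))
m,s,cc=blob(red(im),(390,233));print("jar",ray2world(d,cc,84).round(1))
E
```

```text
cast [ 174  189   47   48 1508]
10 [ 6.01786e+02 -3.23867e+02  9.27000e-01  5.80000e-02]
14 [ 6.00874e+02 -3.24491e+02  9.64000e-01  6.60000e-02]
18 [ 6.00340e+02 -3.25182e+02  9.40000e-01  9.80000e-02]
jar [ 240  199   49   47 1833] [[ 493.7 -340.9   84. ]]
[[ 362.  -349.6   20. ]]
top upper [372 188  24  23 364] [ 5.98748e+02 -3.25073e+02  1.00400e+00  8.00000e-02]
top lower [ 122   99   85   92 3755] [655.232 228.958   1.106   0.907]
jar [[ 492.4 -335.7   84. ]]
```

View pics/c1.png

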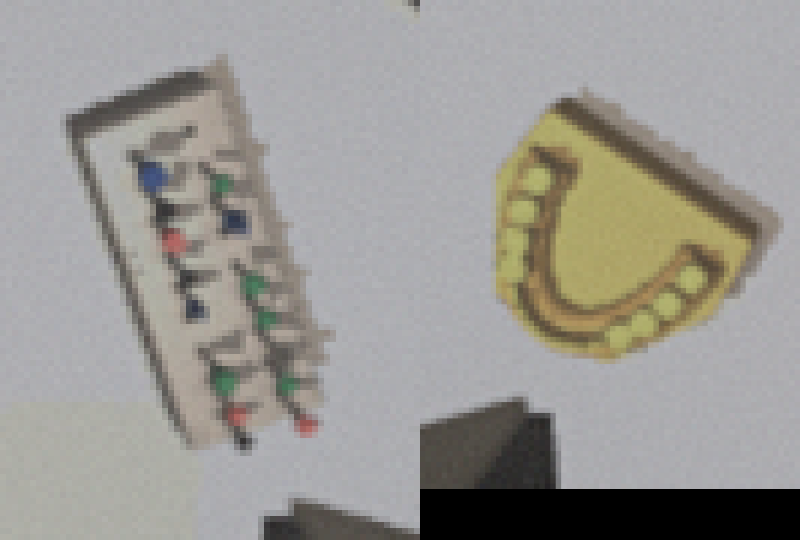

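```bash
python3 - <<'E'
from fit import *
c=pickle.load(open("w1.pkl","rb"));P=c["P"];im=c["pixels"]
m,s,cc=blob(yellow(im),(197,212))
for nw in (10,12,14): print(nw,np.round(fit(c,P,m,cast_pts(nw)[6:],(600,-325,.95)),3))
q=ray2world(c,[(338.3,183),(360.8,175.8),(376.7,227),(357.5,233.5)],26,P);print(q.round(1),q.mean(0).round(1),np.linalg.norm(np.diff(q,axis=0),axis=1).round(1))
print("ang",np.degrees(np.arctan2(*(q[3]-q[0])[[1,0]])))
# crack top-down lower
d=pickle.load(open("cap0.pkl","rb"))["top"];im=d["pixels"]
h=cv2.cvtColor(im,cv2.COLOR_RGB2HSV);m=cv2.inRange(h,(18,60,60),(38,255,255))>0
m[:165]=0;m,s,cc=blob(m,(197,185));m=cv2.morphologyEx(m,cv2.MORPH_CLOSE,np.ones((9,9)));print("lower",s,np.round(fit(d,d["pose"],m,cast_pts(12),(647,218,1.1)),3))
E
```

```text
10 [ 5.99224e+02 -3.26794e+02  9.50000e-01  9.70000e-02]
12 [ 5.99329e+02 -3.27683e+02  9.10000e-01  8.10000e-02]
14 [ 5.98973e+02 -3.27501e+02  9.29000e-01  6.70000e-02]
[[ 393.  -379.6   26. ]
 [ 362.6 -390.    26. ]
 [ 333.9 -315.8   26. ]
 [ 360.8 -305.6   26. ]] [ 362.6 -347.7   26. ] [32.1 79.5 28.7]
ang 113.51822862103778
lower [185 168  22  23 333] [6.54812e+02 2.29360e+02 1.12100e+00 8.60000e-02]
```

```bash
cat > go.py <<'E'
import sys;from h import *
from plant import get_obs
o=get_obs();x,y,z,yaw=map(float,sys.argv[1:5]);A=R.from_euler('xyz',o["tcp_rot"])
B=R.from_euler('xyz',[np.pi,0,yaw]);d=A.inv().apply(np.array([x,y,z])-o["tool_pos"]);r=(A.inv()*B).as_rotvec()
print("at",o["tool_pos"].round(1),o["tcp_rot"].round(3),"dp mm",d.round(1),"rot",r.round(3),"q",o["joint_positions"].round(2),"t",round(o["time"],1))
E
python3 -m pendant '{"dp":[[-0.030,-0.014,0.05],[-0.0615,-0.014,0.10],[-0.0615,-0.014,0.15],[-0.0615,-0.014,0.20],[-0.0615,-0.014,0.21],[-0.0615,-0.014,0.21]],"rotation":[[0,0,0.15],[0,0,0.269],[0,0,0.269],[0,0,0.269],[0,0,0.269],[0,0,0.269]]}' 0.08
python3 - <<'E'
from snap import snap
from fit import *
c=snap("w2");m=red(c["pixels"]);n,l,s,cc=cv2.connectedComponentsWithStats(m.astype('uint8'));i=1+np.argmax(s[1:,4])
print(s[i],ray2world(c,cc[i],84,c["P"]).round(1))
ct,_=cv2.findContours((l==i).astype('uint8'),0,1);e=cv2.fitEllipse(max(ct,key=len));print(e,ray2world(c,e[0],84,c["P"]).round(1))
E
python3 go.py 493 -339 26 -1.83
```

```text
time: 2.58
tool_pos: [493.2, -339.5, 121.4]
tcp_rot: [-3.141, -0.0, -1.831]
contact_force: [0.8, -0.3, 0.8]
grip_width: 79.9
finger_force: 0.0
[ 225  183  103  101 7762] [[ 493.  -341.6   84. ]]
((275.76025390625, 233.35574340820312), (97.06517791748047, 100.26179504394531), 76.67575073242188) [[ 493.  -341.7   84. ]]
at [ 493.7 -339.9  122.5] [-3.139e+00 -1.000e-03 -1.831e+00] dp mm [-0.9  1.2 96.5] rot [-0.003 -0.001 -0.001] q [-0.73  0.57  1.46 -0.    1.11  2.67] t 2.6
```

```bash
python3 -m pendant '{"dp":[[0.002,0,0.04],[0.002,0,0.075],[0.002,0,0.0955],[0.002,0,0.0955],[0.002,0,0.0955]],"rotation":[[0,0,0],[0,0,0],[0,0,0],[0,0,0],[0,0,0]]}' && python3 -m pendant '{"dp":[[0,0,0],[0,0,0],[0,0,0],[0,0,0],[0,0,0]],"rotation":[[0,0,0],[0,0,0],[0,0,0],[0,0,0],[0,0,0]]}' 0.03
```

```text
time: 3.25
tool_pos: [493.6, -342.1, 27.5]
tcp_rot: [-3.138, -0.002, -1.832]
contact_force: [0.1, 0.2, -1.4]
grip_width: 80.6
finger_force: 0.0
time: 3.88
tool_pos: [492.9, -341.4, 26.1]
tcp_rot: [-3.14, -0.001, -1.832]
contact_force: [0.6, -0.7, 5.5]
grip_width: 62.4
finger_force: 30.0
```

```bash
python3 -m pendant '{"dp":[[0,0,-0.02],[0,0,-0.07],[0,0,-0.13],[0,0,-0.19],[0,0,-0.25],[0,0,-0.31],[0,0,-0.37],[0,0,-0.38]],"rotation":[[0,0,0],[0,0,0],[0,0,0],[0,0,0],[0,0,0],[0,0,0],[0,0,0],[0,0,0]]}'
python3 - <<'E'
from fit import *
d=pickle.load(open("cap0.pkl","rb"))["top"];im=d["pixels"]
h=cv2.cvtColor(im,cv2.COLOR_RGB2HSV);m=cv2.inRange(h,(95,90,50),(125,255,255));m[:,:128]=0;m[:,218:]=0;m[:215]=0;m[295:]=0
n,l,s,cc=cv2.connectedComponentsWithStats(m)
for i in range(1,n):
    if s[i,4]>50:
        ct=max(cv2.findContours((l==i).astype('uint8'),0,1)[0],key=len)
        print(s[i],ray2world(d,cc[i],6).round(1))
E
python3 go.py 450 -200 405 -1.2
```

```text
time: 4.88
tool_pos: [492.8, -341.3, 409.7]
tcp_rot: [-3.135, -0.004, -1.832]
contact_force: [0.7, 0.6, -1.7]
grip_width: 62.0
finger_force: 30.0
[171 222  40  27 747] [[481.4 232.3   6. ]]
[139 224  25  27 523] [[475.2 352.9   6. ]]
[172 255  40  28 766] [[383.4 226.5   6. ]]
[135 262  34  18 572] [[377.2 347.7   6. ]]
at [ 492.8 -341.3  409.7] [-3.135 -0.004 -1.832] dp mm [-125.5   77.8    3.7] rot [-0.005 -0.006 -0.632] q [-0.73  0.43  0.9  -0.    1.8   2.67] t 4.9
```

```bash
python3 -m pendant '{"dp":[[-0.03,0.009,0],[-0.085,0.025,0],[-0.14,0.041,0],[-0.2,0.059,0],[-0.26,0.077,0],[-0.32,0.094,0],[-0.38,0.112,0],[-0.444,0.131,0]],"rotation":[[0,0,-0.08],[0,0,-0.23],[0,0,-0.38],[0,0,-0.55],[0,0,-0.72],[0,0,-0.88],[0,0,-1.04],[0,0,-1.22]]}'
python3 -m pendant '{"dp":[[-0.034,-0.046,0],[-0.068,-0.092,0],[-0.1,-0.138,0],[-0.137,-0.186,0],[-0.137,-0.186,0],[-0.137,-0.186,0]],"rotation":[[0,0,-0.15],[0,0,-0.3],[0,0,-0.45],[0,0,-0.61],[0,0,-0.61],[0,0,-0.61]]}'
python3 snap.py w3; python3 go.py 475 353 200 0
```

```text
time: 5.88
tool_pos: [479.5, 119.2, 403.5]
tcp_rot: [3.14, 0.002, -0.606]
contact_force: [1.0, -0.6, -1.8]
grip_width: 62.5
finger_force: 30.0
time: 6.62
tool_pos: [474.8, 348.1, 403.5]
tcp_rot: [3.139, 0.003, -0.002]
contact_force: [0.7, -0.7, -1.5]
grip_width: 62.1
finger_force: 30.0
[474.8 348.1 403.5] [ 3.1395e+00  2.6000e-03 -1.8000e-03]
at [475.  347.4 404.1] [ 3.14e+00  2.00e-03 -3.00e-03] dp mm [  0.3  -5.9 204.1] rot [ 0.002  0.002 -0.003] q [ 0.5   0.41  0.94 -0.    1.79  2.08] t 6.7
```

View pics/w3.png

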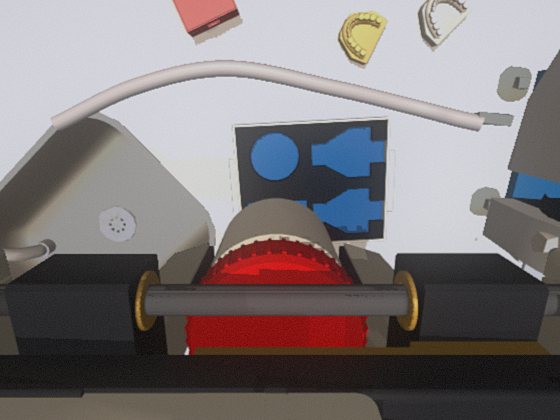

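```bash
cat > tray.py <<'E'
from fit import *
def tray(c):
    im=c["pixels"];P=c["P"];h=cv2.cvtColor(im,cv2.COLOR_RGB2HSV);m=cv2.inRange(h,(95,90,50),(125,255,255))
    n,l,s,cc=cv2.connectedComponentsWithStats(m)
    for i in range(1,n):
        if s[i,4]>500:
            w=ray2world(c,cc[i],11.5,P)[0]
            if not(300<w[0]<560 and 150<w[1]<430):continue
            ct=max(cv2.findContours((l==i).astype('uint8'),0,1)[0],key=len)[:,0]
            q=ray2world(c,ct,11.5,P)[:,:2];r=cv2.minAreaRect(q.astype('float32'))
            print(s[i],"cen",w[:2].round(1),"rect",np.round(r[0],1),np.round(r[1],1),round(r[2],1))
if __name__=="__main__":
    import sys;c=pickle.load(open(sys.argv[1]+".pkl","rb"));tray(c)
    if len(sys.argv)>2:
        u,v=map(int,sys.argv[2:4]);m,s,cc=blob(yellow(c["pixels"]),(u,v));print(s)
        for nw in(10,14):print(np.round(fit(c,c["P"],m,cast_pts(nw),(655,229,1.1)),3),np.round(fit(c,c["P"],m,cast_pts(nw)[6:],(655,229,1.1)),3))
E
python3 tray.py w3 362 38
python3 - <<'E'
from fit import *
c=pickle.load(open("w3.pkl","rb"));print(ray2world(c,[(235,125),(387,119),(386,241)],22,c["P"]).round(1))
print(ray2world(c,[(330,8)],0,c["P"]).round(1))
E
```

```text
[ 311  127   74   51 2588] cen [483.7 230.1] rect [483.4 233. ] [ 79.8 117.2] 0.1
[ 250  132   49   49 1853] cen [478.2 349.9] rect [477.3 350.6] [77.2 77.3] 0.9
[ 312  188   71   45 2123] cen [386.5 223.4] rect [386.5 228.3] [117.8  77.3] 89.9
[ 339   11   48   53 1669]
[6.57279e+02 2.25397e+02 1.13800e+00 6.60000e-02] [6.55570e+02 2.26399e+02 1.13100e+00 8.30000e-02]
[6.56714e+02 2.25114e+02 1.12900e+00 6.40000e-02] [6.55402e+02 2.26176e+02 1.14600e+00 5.20000e-02]
[[527.2 410.5  22. ]
 [535.7 177.   22. ]
 [335.3 160.9  22. ]]
[[693.  267.8   0. ]]
```

```bash
python3 -m pendant '{"dp":[[0.001,-0.001,0.03],[0.003,-0.003,0.09],[0.003,-0.003,0.15],[0.003,-0.003,0.21],[0.003,-0.003,0.27],[0.003,-0.003,0.32],[0.003,-0.003,0.344],[0.003,-0.003,0.344]],"rotation":[[0,0,0],[0,0,0],[0,0,0],[0,0,0],[0,0,0],[0,0,0],[0,0,0],[0,0,0]]}'; python3 go.py 477.8 350 33 0
```

```text
time: 7.68
tool_pos: [477.3, 349.1, 59.6]
tcp_rot: [3.139, 0.004, -0.004]
contact_force: [1.5, 0.4, -1.1]
grip_width: 62.2
finger_force: 30.0
at [477.3 349.1  59.6] [ 3.139  0.004 -0.004] dp mm [ 0.6 -1.  26.6] rot [ 0.002  0.004 -0.004] q [ 0.5   0.64  1.53 -0.    0.98  2.08] t 7.7
```

```bash
python3 -m pendant '{"dp":[[0,-0.001,0.01],[0,-0.001,0.018],[0,-0.001,0.023],[0,-0.001,0.026],[0,-0.001,0.0275],[0,-0.001,0.0275]],"rotation":[[0,0,0],[0,0,0],[0,0,0],[0,0,0],[0,0,0],[0,0,0]]}'
```

```text
time: 8.43
tool_pos: [478.2, 352.4, 35.1]
tcp_rot: [-3.141, -0.001, -0.001]
contact_force: [-3.3, -1.8, 7.6]
grip_width: 62.5
finger_force: 30.0
```

```bash
python3 -m pendant '{"dp":[[0,0,0],[0,0,0],[0,0,0]],"rotation":[[0,0,0],[0,0,0],[0,0,0]]}';python3 -m pendant '{"dp":[[0,0,0.001],[0,0,0.002],[0,0,0.002]],"rotation":[[0,0,0],[0,0,0],[0,0,0]]}'; python3 snap.py w4
```

```text
time: 8.8
tool_pos: [478.2, 352.4, 35.1]
tcp_rot: [-3.141, -0.001, -0.001]
contact_force: [-3.3, -1.5, 7.6]
grip_width: 62.3
finger_force: 30.0
time: 9.18
tool_pos: [478.3, 352.5, 34.9]
tcp_rot: [-3.141, -0.002, -0.001]
contact_force: [-7.0, -3.7, 20.9]
grip_width: 62.7
finger_force: 30.0
[478.3 352.5  34.9] [-3.1409e+00 -2.0000e-03 -1.2000e-03]
```

View pics/w4.png

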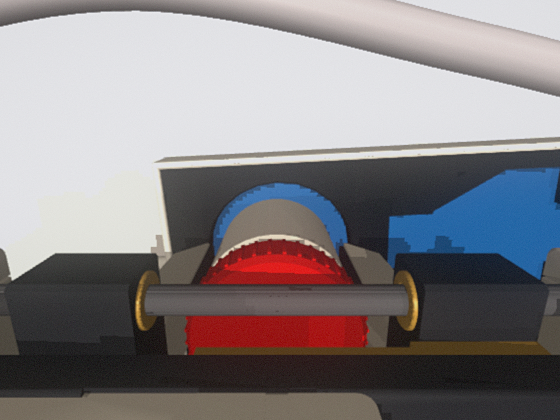

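The jar base sits inside the round pocket, with a blue crescent showing at about (280,195), and it has firm floor contact. I'll ease off, release and lift.

```bash
python3 -m pendant '{"dp":[[0,0,-0.002],[0,0,-0.002],[0,0,-0.002]],"rotation":[[0,0,0],[0,0,0],[0,0,0]]}';python3 -m pendant '{"dp":[[0,0,0],[0,0,0],[0,0,0],[0,0,-0.02],[0,0,-0.07],[0,0,-0.12],[0,0,-0.18],[0,0,-0.2]],"rotation":[[0,0,0],[0,0,0],[0,0,0],[0,0,0],[0,0,0],[0,0,0],[0,0,0],[0,0,0]]}' 0.085
python3 - <<'E'
from snap import snap
from fit import *
from tray import tray
c=snap("w5");m,s,cc=blob(red(c["pixels"]),(276,300));print(s,ray2world(c,cc,90,c["P"]).round(1));tray(c)
E
python3 go.py 656 226 120 -0.43
```

```text
time: 9.6
tool_pos: [478.5, 352.6, 35.0]
tcp_rot: [-3.141, -0.002, -0.001]
contact_force: [-2.9, -1.0, 9.4]
grip_width: 62.4
finger_force: 30.0
time: 10.6
tool_pos: [479.3, 353.0, 238.0]
tcp_rot: [-3.138, -0.006, -0.002]
contact_force: [1.4, 0.3, -0.5]
grip_width: 85.0
finger_force: 0.0
[ 243  164   70   70 3758] [[476.2 352.2  90. ]]
[ 332  140  103   71 4963] cen [483.5 229.1] rect [482.7 231.8] [ 80.  115.9] 2.6
[247 148  67  41 705] cen [499.6 344.5] rect [494.5 347.2] [76.4 40.5] 81.8
[ 332  225   97   50 2252] cen [394.9 226.8] rect [392.8 228.7] [ 59.5 117.6] 6.8
[ 242  241   83   39 2884] cen [378.5 344.6] rect [378.1 345.2] [ 47.3 100.5] 2.9
at [479.6 353.1 239.1] [-3.138e+00 -7.000e-03 -2.000e-03] dp mm [175.7 127.3 119.8] rot [-0.005 -0.006  0.428] q [ 0.51  0.46  1.31 -0.    1.37  2.08] t 10.7
```

View pics/w5.png

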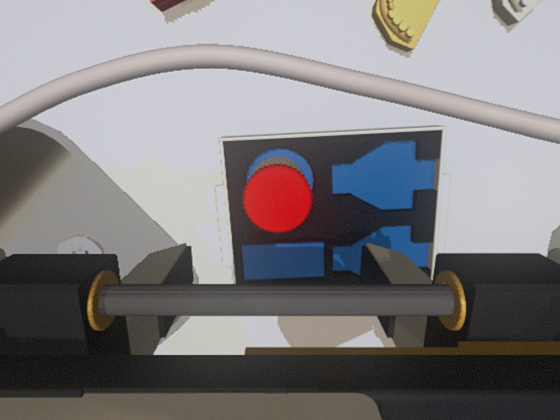

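The red jar stands upright in the round pocket, with its lid at (278,197). The bur pocket is at (284,261). Next I'll take the lower cast, at top right around (405,20).

```bash
python3 -m pendant '{"dp":[[0.04,0.03,0.01],[0.08,0.06,0.03],[0.12,0.09,0.05],[0.16,0.115,0.08],[0.176,0.127,0.11],[0.176,0.127,0.12],[0.176,0.127,0.12]],"rotation":[[0,0,0.1],[0,0,0.2],[0,0,0.3],[0,0,0.428],[0,0,0.428],[0,0,0.428],[0,0,0.428]]}' 0.0918
cat > hov.py <<'E'
import sys
from snap import snap
from fit import *
c=snap(sys.argv[1]);x,y,a=map(float,sys.argv[2:5]);im=c["pixels"]
h=cv2.cvtColor(im,cv2.COLOR_RGB2HSV);m=cv2.inRange(h,(15,50,30),(40,255,255))
m=cv2.morphologyEx(m,cv2.MORPH_CLOSE,np.ones((9,9)))>0
uv=w2px(c,[x,y,10],c["P"])[0].astype(int);m,s,cc=blob(m,uv);print(uv,s)
m=cv2.morphologyEx(m,cv2.MORPH_CLOSE,np.ones((25,25)))
for nw in(10,14):print(np.round(fit(c,c["P"],m,cast_pts(nw),(x,y,a),2),3),np.round(fit(c,c["P"],m,cast_pts(nw)[6:],(x,y,a),2),3))
v=im[:,:,::-1].copy();v[::2,::2][m[::2,::2]>0]=(255,0,255);cv2.imwrite(f"pics/{sys.argv[1]}m.png",v)
E
python3 hov.py w6 656 226 1.14; python3 go.py 656 226 5 -0.43
```

```text
time: 11.52
tool_pos: [652.6, 225.5, 112.7]
tcp_rot: [3.14, 0.002, -0.429]
contact_force: [-0.1, -0.1, 0.2]
grip_width: 92.2
finger_force: 0.0
[273 204] [ 238  161   74   87 5280]
[6.55986e+02 2.26104e+02 1.12600e+00 5.60000e-02] [6.57594e+02 2.25303e+02 1.12900e+00 9.30000e-02]
[6.55771e+02 2.25984e+02 1.13500e+00 3.00000e-02] [6.57501e+02 2.25355e+02 1.12600e+00 6.40000e-02]
at [653.2 225.9 114.2] [-3.141  0.    -0.428] dp mm [  2.6  -1.2 109.2] rot [-0.     0.     0.002] q [0.22 0.74 1.15 0.   1.25 2.22] t 11.6
```

View pics/w6m.png

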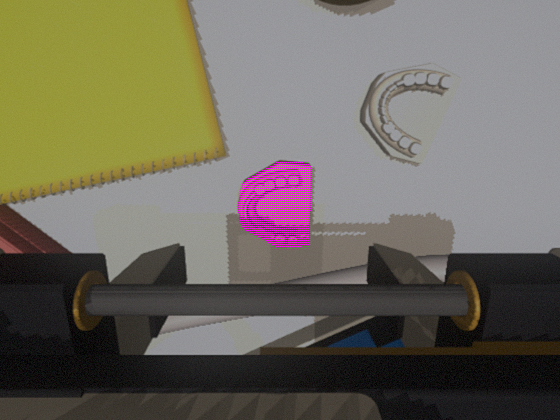

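```bash
python3 -m pendant '{"dp":[[0.003,-0.001,0.03],[0.003,-0.001,0.07],[0.003,-0.001,0.095],[0.003,-0.001,0.105],[0.003,-0.001,0.107],[0.003,-0.001,0.107]],"rotation":[[0,0,0],[0,0,0],[0,0,0],[0,0,0],[0,0,0],[0,0,0]]}';python3 -m pendant '{"dp":[[0,0,0],[0,0,0],[0,0,0],[0,0,0],[0,0,0],[0,0,0]],"rotation":[[0,0,0],[0,0,0],[0,0,0],[0,0,0],[0,0,0],[0,0,0]]}' 0.03
```

```text
time: 12.32
tool_pos: [657.8, 225.1, 8.4]
tcp_rot: [-3.14, -0.002, -0.429]
contact_force: [-0.5, 0.9, 0.2]
grip_width: 91.7
finger_force: 0.0
time: 13.08
tool_pos: [657.0, 224.5, 6.7]
tcp_rot: [3.141, -0.0, -0.43]
contact_force: [0.1, -0.2, 0.1]
grip_width: 54.4
finger_force: 30.0
```

```bash
python3 -m pendant '{"dp":[[0,0,-0.02],[0,0,-0.06],[0,0,-0.11],[-0.03,0.013,-0.143],[-0.08,0.035,-0.143],[-0.13,0.057,-0.143],[-0.19,0.084,-0.143],[-0.247,0.109,-0.143]],"rotation":[[0,0,0],[0,0,0],[0,0,0],[0,0,-0.1],[0,0,-0.2],[0,0,-0.3],[0,0,-0.4],[0,0,-0.48]]}';python3 -m pendant '{"dp":[[0,0,0],[0,0,0],[0,0,0]],"rotation":[[0,0,0],[0,0,0],[0,0,0]]}'
python3 snap.py w7;python3 tray.py w7; python3 go.py 387 228 13 0.05
```

```text
time: 14.08
tool_pos: [388.4, 228.3, 150.9]
tcp_rot: [-3.141, -0.002, 0.053]
contact_force: [0.1, 0.8, -1.7]
grip_width: 54.7
finger_force: 30.0
time: 14.45
tool_pos: [391.7, 228.5, 150.3]
tcp_rot: [-3.141, -0.002, 0.049]
contact_force: [-0.6, 0.3, -0.7]
grip_width: 54.1
finger_force: 30.0
[391.7 228.5 150.3] [-3.1411e+00 -2.1000e-03  4.9400e-02]
[  204    35   145   104 10500] cen [485.2 230.2] rect [483.9 233. ] [ 80.2 117.8] 2.8
[ 115   38   64   99 1569] cen [484.5 332.1] rect [478.  338.2] [76.6 48.7] 0.9
[ 211  160  132   63 4695] cen [397.6 232.3] rect [396.8 228.8] [ 56.5 117.9] 3.4
[  89  177  113   54 5693] cen [380.4 345.4] rect [379.4 345.6] [49.6 98.1] 2.8
at [391.5 228.4 150. ] [-3.141e+00 -1.000e-03  4.900e-02] dp mm [ -4.7   0.2 137. ] rot [-0.    -0.001 -0.001] q [ 0.36  0.3   1.83 -0.    1.02  1.88] t 14.5
```

```bash
python3 -m pendant '{"dp":[[-0.003,0,0.02],[-0.0045,0,0.06],[-0.0045,0,0.1],[-0.0045,0,0.115],[-0.0045,0,0.115],[-0.0045,0,0.115]],"rotation":[[0,0,0],[0,0,0],[0,0,0],[0,0,0],[0,0,0],[0,0,0]]}';python3 go.py 387.2 228.2 13 0.05
```

```text
time: 15.25
tool_pos: [386.6, 228.2, 35.2]
tcp_rot: [-3.141, -0.001, 0.05]
contact_force: [1.3, -0.5, -0.5]
grip_width: 54.2
finger_force: 30.0
at [386.6 228.2  35.2] [-3.141e+00 -1.000e-03  5.000e-02] dp mm [ 0.6  0.1 22.2] rot [-0.    -0.001 -0.   ] q [ 0.36  0.48  1.96 -0.    0.7   1.88] t 15.2
```

```bash
python3 -m pendant '{"dp":[[0,0,0.008],[0,0,0.015],[0,0,0.019],[0,0,0.021],[0,0,0.022],[0,0,0.022]],"rotation":[[0,0,0],[0,0,0],[0,0,0],[0,0,0],[0,0,0],[0,0,0]]}';python3 -m pendant '{"dp":[[0,0,0.001],[0,0,0.001]],"rotation":[[0,0,0],[0,0,0]]}'
```

```text
time: 16.0
tool_pos: [385.5, 228.1, 15.4]
tcp_rot: [-3.142, -0.001, 0.051]
contact_force: [-9.6, -5.0, 38.8]
grip_width: 54.5
finger_force: 30.0
time: 16.25
tool_pos: [385.8, 228.1, 14.8]
tcp_rot: [-3.141, -0.002, 0.051]
contact_force: [-10.3, -5.0, 42.8]
grip_width: 54.4
finger_force: 30.0
```

```bash
python3 -m pendant '{"dp":[[0,0,-0.002],[0,0,-0.003],[0,0,-0.003]],"rotation":[[0,0,0],[0,0,0],[0,0,0]]}';python3 -m pendant '{"dp":[[0,0,0],[0,0,0],[0,0,0],[0,0,-0.02],[0,0,-0.07],[0,0,-0.12],[0,0,-0.18],[0,0,-0.2]],"rotation":[[0,0,0],[0,0,0],[0,0,0],[0,0,0],[0,0,0],[0,0,0],[0,0,0],[0,0,0]]}' 0.068
python3 snap.py w8; python3 go.py 476.5 352.2 130 0
```

```text
time: 16.62
tool_pos: [385.8, 228.2, 14.9]
tcp_rot: [-3.142, -0.0, 0.05]
contact_force: [-2.2, -0.8, 7.1]
grip_width: 54.6
finger_force: 30.0
time: 17.62
tool_pos: [386.8, 228.6, 218.2]
tcp_rot: [-3.14, -0.006, 0.05]
contact_force: [0.7, 0.7, 0.2]
grip_width: 68.2
finger_force: 0.0
[386.8 228.6 218.2] [-3.1398 -0.0059  0.0504]
at [387.3 228.8 219.2] [-3.139 -0.007  0.05 ] dp mm [  94.6 -118.5   90.1] rot [-0.003 -0.007  0.05 ] q [ 0.36  0.21  1.74 -0.    1.19  1.88] t 17.7
```

View pics/w8.png

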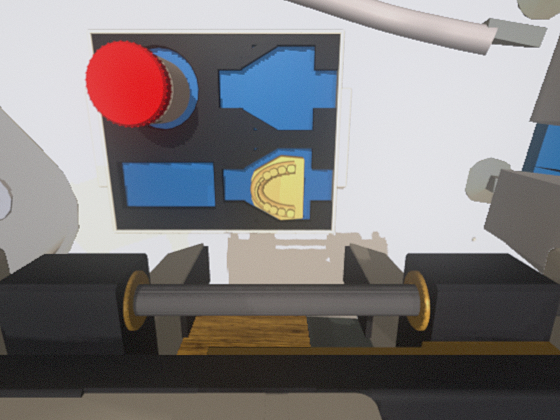

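The lower cast sits in pocket b at (278,186), nose in the taper at the left. With the jar at (130,85), the gripper body would hit the jar lid when loading pocket a, so I'll park the jar on the bench for now.

```bash
python3 -m pendant '{"dp":[[0.03,-0.04,0],[0.06,-0.08,0],[0.0946,-0.1185,0],[0.0946,-0.1185,0.05],[0.0946,-0.1185,0.09],[0.0946,-0.1185,0.09],[0.0946,-0.1185,0.09]],"rotation":[[0,0,0.05],[0,0,0.05],[0,0,0.05],[0,0,0.05],[0,0,0.05],[0,0,0.05],[0,0,0.05]]}' 0.085
python3 - <<'E'
from snap import snap
from fit import *
c=snap("w9");m=red(c["pixels"]);n,l,s,cc=cv2.connectedComponentsWithStats(m.astype('uint8'));i=1+np.argmax(s[1:,4])
print(s[i],ray2world(c,cc[i],93,c["P"]).round(1))
E
python3 go.py 476.5 352.2 36 0
```

```text
time: 18.55
tool_pos: [474.7, 351.5, 125.7]
tcp_rot: [-3.141, -0.001, 0.0]
contact_force: [0.9, -0.2, -0.2]
grip_width: 84.8
finger_force: 0.0
[ 221  181  108  103 8632] [[479.  352.5  93. ]]
at [475.1 351.7 126.4] [-3.14e+00 -3.00e-03  0.00e+00] dp mm [ 1.2 -0.4 90.4] rot [-0.001 -0.003  0.   ] q [ 0.51  0.55  1.48 -0.    1.11  2.08] t 18.6
```

```bash
python3 -m pendant '{"dp":[[0.002,-0.001,0.04],[0.003,-0.001,0.07],[0.003,-0.001,0.088],[0.003,-0.001,0.09],[0.003,-0.001,0.09]],"rotation":[[0,0,0],[0,0,0],[0,0,0],[0,0,0],[0,0,0]]}';python3 -m pendant '{"dp":[[0,0,0],[0,0,0],[0,0,0],[0,0,0],[0,0,0]],"rotation":[[0,0,0],[0,0,0],[0,0,0],[0,0,0],[0,0,0]]}' 0.03
python3 -m pendant '{"dp":[[0,0,-0.02],[0,0,-0.06],[0,0,-0.11],[0.04,0.027,-0.13],[0.09,0.061,-0.13],[0.13,0.088,-0.13],[0.172,0.117,-0.11],[0.172,0.117,-0.07]],"rotation":[[0,0,0],[0,0,0],[0,0,0],[0,0,0],[0,0,0],[0,0,0],[0,0,0],[0,0,0]]}'
python3 -m pendant '{"dp":[[0,0,0.04],[0,0,0.058],[0,0,0.066],[0,0,0.066]],"rotation":[[0,0,0],[0,0,0],[0,0,0],[0,0,0]]}'
```

```text
time: 19.23
tool_pos: [478.1, 352.7, 36.4]
tcp_rot: [-3.14, -0.003, 0.0]
contact_force: [0.3, 0.2, -0.4]
grip_width: 85.1
finger_force: 0.0
time: 19.85
tool_pos: [477.3, 352.5, 35.2]
tcp_rot: [-3.141, -0.001, 0.0]
contact_force: [-0.6, 0.4, 5.5]
grip_width: 62.2
finger_force: 30.0
time: 20.85
tool_pos: [652.7, 232.0, 104.3]
tcp_rot: [3.141, -0.004, -0.004]
contact_force: [-0.1, 1.2, -2.7]
grip_width: 62.2
finger_force: 30.0
time: 21.35
tool_pos: [649.4, 235.5, 39.3]
tcp_rot: [-3.141, -0.001, 0.001]
contact_force: [0.2, -0.6, -1.6]
grip_width: 62.4
finger_force: 30.0
```

```bash
python3 -m pendant '{"dp":[[0,0,0.005],[0,0,0.009],[0,0,0.011],[0,0,0.012],[0,0,0.0125],[0,0,0.0125]],"rotation":[[0,0,0],[0,0,0],[0,0,0],[0,0,0],[0,0,0],[0,0,0]]}'
```

```text
time: 22.1
tool_pos: [649.2, 235.3, 26.3]
tcp_rot: [3.142, -0.0, 0.0]
contact_force: [0.3, 0.5, -1.1]
grip_width: 62.5
finger_force: 30.0
```

```bash
python3 -m pendant '{"dp":[[0,0,0.001],[0,0,0.001]],"rotation":[[0,0,0],[0,0,0]]}';python3 -m pendant '{"dp":[[0,0,0],[0,0,0],[0,0,0],[0,0,-0.03],[0,0,-0.09],[0,0,-0.15],[0,0,-0.21],[0,0,-0.27]],"rotation":[[0,0,0],[0,0,0],[0,0,0],[0,0,0],[0,0,0],[0,0,0],[0,0,0],[0,0,0]]}' 0.085
python3 -m pendant '{"dp":[[-0.03,0,-0.06],[-0.08,0,-0.09],[-0.13,0.02,-0.09],[-0.17,0.06,-0.09],[-0.2,0.11,-0.09],[-0.22,0.17,-0.09],[-0.23,0.23,-0.09],[-0.24,0.29,-0.09]],"rotation":[[0,0,0],[0,0,0.12],[0,0,0.3],[0,0,0.45],[0,0,0.6],[0,0,0.75],[0,0,0.9],[0,0,1.05]]}'
python3 go.py 361 -349 390 -1.187
```

```text
time: 22.35
tool_pos: [649.4, 235.3, 26.2]
tcp_rot: [-3.141, -0.001, 0.0]
contact_force: [-2.3, -0.7, 4.4]
grip_width: 62.0
finger_force: 30.0
time: 23.35
tool_pos: [648.8, 235.2, 297.2]
tcp_rot: [3.142, -0.0, 0.0]
contact_force: [1.2, -0.1, 0.2]
grip_width: 85.4
finger_force: 0.0
time: 24.35
tool_pos: [408.4, -56.4, 385.5]
tcp_rot: [-3.141, -0.001, -1.054]
contact_force: [0.8, 0.1, -0.3]
grip_width: 84.7
finger_force: 0.0
at [408.4 -56.4 385.5] [-3.141e+00 -1.000e-03 -1.054e+00] dp mm [231.  185.8  -4.4] rot [-0.001 -0.001  0.133] q [-0.32  0.05  1.47 -0.    1.63  2.3 ] t 24.4
```

```bash
python3 -m pendant '{"dp":[[0.046,0.037,0],[0.092,0.074,0],[0.139,0.112,0],[0.185,0.149,0],[0.231,0.186,0],[0.231,0.186,0.06],[0.231,0.186,0.12],[0.231,0.186,0.18]],"rotation":[[0,0,0.06],[0,0,0.133],[0,0,0.133],[0,0,0.133],[0,0,0.133],[0,0,0.133],[0,0,0.133],[0,0,0.133]]}' 0.07
python3 -m pendant '{"dp":[[0,0,0.05],[0,0,0.08],[0,0,0.08],[0,0,0.08]],"rotation":[[0,0,0],[0,0,0],[0,0,0],[0,0,0]]}'
python3 - <<'E'
from snap import snap
from fit import *
c=snap("w10");im=c["pixels"]
cr=im[100:300,170:380,::-1];cv2.imwrite("pics/w10c.png",cv2.resize(cr,None,fx=2.85,fy=2.85,interpolation=2))
E
python3 go.py 361 -349 15 -1.187
```

```text
time: 25.35
tool_pos: [362.7, -347.9, 203.5]
tcp_rot: [-3.141, -0.001, -1.183]
contact_force: [0.8, -0.7, 0.2]
grip_width: 70.1
finger_force: 0.0
time: 25.85
tool_pos: [363.5, -348.5, 126.5]
tcp_rot: [-3.141, -0.002, -1.183]
contact_force: [0.4, 0.0, -0.4]
grip_width: 69.9
finger_force: 0.0
at [ 363.6 -348.7  126.9] [-3.141e+00 -3.000e-03 -1.183e+00] dp mm [ -1.1   2.7 111.9] rot [-0.001 -0.003  0.004] q [-0.92  0.41  1.73 -0.    1.    1.84] t 25.9
```

View pics/w10c.png

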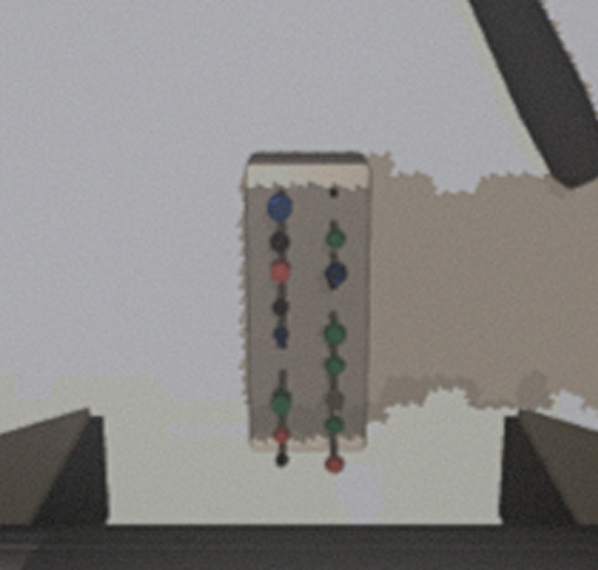

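The bur block fills crop (248–369, 163–447) and is square to the gripper. Now the exact centre, then the grasp.

```bash
python3 - <<'E'
from fit import *
c=pickle.load(open("w10.pkl","rb"));q=np.array([(248,165),(369,163),(366,447),(250,447)])/2.85+[170,100]
w=ray2world(c,q,26,c["P"]);print(w.round(1),w.mean(0).round(1),np.linalg.norm(np.diff(w,axis=0),axis=1).round(1),np.degrees(np.arctan2(*(w[1:3].sum(0)*[0,0,0]+(w[0]+w[1]-w[2]-w[3]))[[1,0]])))
E
python3 go.py 361 -349 15 -1.187
```

```text
[[ 392.2 -380.1   26. ]
 [ 362.6 -392.7   26. ]
 [ 331.  -317.3   26. ]
 [ 362.1 -304.6   26. ]] [ 362.  -348.7   26. ] [32.2 81.8 33.5] -67.74955077332629
at [ 363.6 -348.7  126.9] [-3.141e+00 -3.000e-03 -1.183e+00] dp mm [ -1.1   2.7 111.9] rot [-0.001 -0.003  0.004] q [-0.92  0.41  1.73 -0.    1.    1.84] t 25.9
```

```bash
python3 -m pendant '{"dp":[[-0.0005,0.0015,0.04],[-0.0005,0.0015,0.08],[-0.0005,0.0015,0.103],[-0.0005,0.0015,0.111],[-0.0005,0.0015,0.112],[-0.0005,0.0015,0.112]],"rotation":[[0,0,0],[0,0,0],[0,0,0],[0,0,0],[0,0,0],[0,0,0]]}';python3 -m pendant '{"dp":[[0,0,0],[0,0,0],[0,0,0],[0,0,0],[0,0,0]],"rotation":[[0,0,0],[0,0,0],[0,0,0],[0,0,0],[0,0,0]]}' 0.01
```

```text
time: 26.65
tool_pos: [362.0, -348.6, 14.5]
tcp_rot: [-3.141, -0.002, -1.183]
contact_force: [0.6, 0.8, 0.4]
grip_width: 70.0
finger_force: 0.0
time: 27.28
tool_pos: [361.4, -347.9, 13.3]
tcp_rot: [-3.142, -0.0, -1.183]
contact_force: [-0.9, 1.2, 1.5]
grip_width: 33.7
finger_force: 30.0
```

```bash
python3 -m pendant '{"dp":[[0,0,-0.02],[0,0,-0.07],[0,0,-0.13],[0,0,-0.19],[0,0,-0.25],[0,0,-0.31],[0,0,-0.367],[0,0,-0.367]],"rotation":[[0,0,0],[0,0,0],[0,0,0],[0,0,0],[0,0,0],[0,0,0],[0,0,0],[0,0,0]]}'
python3 -m pendant '{"dp":[[-0.04,-0.027,0],[-0.09,-0.06,0],[-0.14,-0.093,0],[-0.19,-0.126,0],[-0.24,-0.159,0],[-0.29,-0.192,0],[-0.335,-0.212,0],[-0.381,-0.23,0]],"rotation":[[0,0,-0.1],[0,0,-0.28],[0,0,-0.46],[0,0,-0.64],[0,0,-0.82],[0,0,-1.0],[0,0,-1.18],[0,0,-1.36]]}'
python3 go.py 380 345.5 250 1.62
```

```text
time: 28.28
tool_pos: [362.1, -348.8, 384.4]
tcp_rot: [-3.139, -0.009, -1.183]
contact_force: [0.3, -1.0, -3.4]
grip_width: 33.8
finger_force: 30.0
time: 29.28
tool_pos: [429.3, 93.6, 378.2]
tcp_rot: [-3.141, 0.004, 0.184]
contact_force: [0.5, -0.5, -1.6]
grip_width: 33.7
finger_force: 30.0
at [429.3  93.6 378.2] [-3.141  0.004  0.184] dp mm [  -2.  -256.6  128.3] rot [-0.003  0.003 -1.436] q [ 0.04  0.1   1.42 -0.    1.62  1.43] t 29.3
```

```bash
python3 -m pendant '{"dp":[[0,-0.055,0],[0,-0.11,0],[0,-0.165,0],[-0.001,-0.22,0.02],[-0.002,-0.2566,0.05],[-0.002,-0.2566,0.09],[-0.002,-0.2566,0.128],[-0.002,-0.2566,0.128]],"rotation":[[0,0,-0.18],[0,0,-0.36],[0,0,-0.54],[0,0,-0.72],[0,0,-0.9],[0,0,-1.08],[0,0,-1.26],[0,0,-1.436]]}'
python3 -m pendant '{"dp":[[0,0,0.04],[0,0,0.09],[0,0,0.14],[0,0,0.15],[0,0,0.15]],"rotation":[[0,0,0],[0,0,0],[0,0,0],[0,0,0],[0,0,0]]}'
python3 snap.py w11; python3 tray.py w11; python3 go.py 380 345.5 50 1.62
```

```text
time: 30.28
tool_pos: [380.2, 342.5, 246.8]
tcp_rot: [-3.132, 0.006, 1.62]
contact_force: [-0.3, 0.1, -1.6]
grip_width: 34.2
finger_force: 30.0
time: 30.9
tool_pos: [382.6, 343.9, 102.0]
tcp_rot: [-3.14, 0.001, 1.613]
contact_force: [-0.3, 0.2, -1.5]
grip_width: 33.9
finger_force: 30.0
[382.6 343.9 102. ] [-3.1403e+00  9.0000e-04  1.6133e+00]
[ 238  144   70   39 2254] cen [378.5 383.1] rect [378.5 381.5] [50.2 27.8] 3.9
[ 353  159  101  104 7894] cen [479.3 350.9] rect [478.5 348. ] [81.5 75.5] 87.4
at [383.3 344.4 103.1] [ 3.141e+00 -1.000e-03  1.613e+00] dp mm [ 1.2 -3.4 53.1] rot [ 0.001 -0.001 -0.007] q [ 0.58  0.46  1.72 -0.    0.96  0.54] t 30.9
```

```bash
python3 -m pendant '{"dp":[[0.001,-0.0025,0.03],[0.001,-0.0025,0.06],[0.001,-0.0025,0.07],[0.001,-0.0025,0.07],[0.001,-0.0025,0.07]],"rotation":[[0,0,-0.007],[0,0,-0.007],[0,0,-0.007],[0,0,-0.007],[0,0,-0.007]]}'
python3 go.py 380 345.5 23 1.62
```

```text
time: 31.58
tool_pos: [381.2, 345.6, 33.6]
tcp_rot: [3.139, -0.001, 1.62]
contact_force: [0.1, -0.4, -2.1]
grip_width: 33.6
finger_force: 30.0
at [381.2 345.6  33.6] [ 3.139e+00 -1.000e-03  1.620e+00] dp mm [-0.1 -1.2 10.6] rot [ 0.002 -0.001  0.   ] q [ 0.59  0.56  1.79 -0.    0.79  0.54] t 31.6
```

```bash
python3 -m pendant '{"dp":[[0,-0.001,0.004],[0,-0.001,0.007],[0,-0.001,0.009],[0,-0.001,0.010],[0,-0.001,0.0108],[0,-0.001,0.0115],[0,-0.001,0.0115]],"rotation":[[0,0,0],[0,0,0],[0,0,0],[0,0,0],[0,0,0],[0,0,0],[0,0,0]]}'
```

```text
time: 32.45
tool_pos: [379.2, 344.9, 22.2]
tcp_rot: [3.141, -0.0, 1.621]
contact_force: [-4.1, -3.2, 14.5]
grip_width: 33.5
finger_force: 30.0
```

```bash
python3 -m pendant '{"dp":[[0,0,-0.001],[0,0,-0.001]],"rotation":[[0,0,0],[0,0,0]]}';python3 -m pendant '{"dp":[[0,0,0],[0,0,0],[0,0,0],[0,0,-0.03],[0,0,-0.09],[0,0,-0.15],[0,0,-0.21],[0,0,-0.26]],"rotation":[[0,0,0],[0,0,0],[0,0,0],[0,0,0],[0,0,0],[0,0,0],[0,0,0],[0,0,0]]}' 0.06
python3 - <<'E'
from snap import snap
from plant import vision
import cv2,pickle
c=snap("w12");t=vision.capture("top");pickle.dump(t,open("top1.pkl","wb"))
E
python3 go.py 590 -338 400 -2.0
```

```text
time: 32.7
tool_pos: [379.2, 344.9, 22.2]
tcp_rot: [3.141, 0.0, 1.62]
contact_force: [-2.8, -1.4, 7.3]
grip_width: 33.9
finger_force: 30.0
time: 33.7
tool_pos: [379.3, 345.0, 284.2]
tcp_rot: [3.14, -0.001, 1.62]
contact_force: [0.6, 0.1, -0.0]
grip_width: 60.1
finger_force: 0.0
at [381.2 346.3 287.5] [ 3.132 -0.006  1.62 ] dp mm [-693.2  175.7 -114.8] rot [ 0.011  0.011 -2.663] q [ 0.59  0.28  1.45 -0.    1.4   0.54] t 33.8
```

View pics/w12.png

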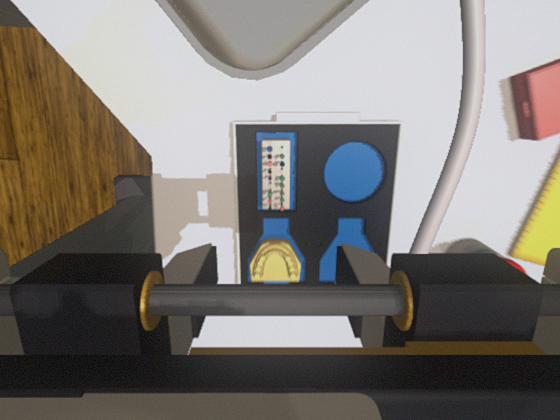

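The bur stand sits in its pocket at (276,172) and the lower cast in b at (275,262). Now over to the upper cast.

```bash
python3 -m pendant '{"dp":[[0,0,-0.05],[-0.04,0.005,-0.1],[-0.09,0.01,-0.103],[-0.145,0.015,-0.103],[-0.2,0.02,-0.103],[-0.25,0.025,-0.103],[-0.3,0.03,-0.103],[-0.348,0.032,-0.103]],"rotation":[[0,0,0.18],[0,0,0.36],[0,0,0.54],[0,0,0.72],[0,0,0.9],[0,0,1.08],[0,0,1.26],[0,0,1.44]]}'
python3 -m pendant '{"dp":[[0.011,0.045,0],[0.022,0.09,0],[0.033,0.135,0],[0.044,0.18,0],[0.054,0.225,0],[0.065,0.27,0],[0.076,0.315,0],[0.087,0.36,0]],"rotation":[[0,0,0.18],[0,0,0.36],[0,0,0.54],[0,0,0.72],[0,0,0.9],[0,0,1.08],[0,0,1.26],[0,0,1.44]]}'
python3 go.py 590 -338 390 -2.0
```

```text
time: 34.8
tool_pos: [428.4, -2.8, 383.7]
tcp_rot: [-3.141, 0.001, 0.174]
contact_force: [0.5, 0.7, 0.8]
grip_width: 60.1
finger_force: 0.0
time: 35.8
tool_pos: [579.1, -341.0, 383.3]
tcp_rot: [3.141, 0.001, -1.266]
contact_force: [0.3, -0.2, 0.1]
grip_width: 60.2
finger_force: 0.0
at [ 579.1 -341.   383.3] [ 3.141e+00  1.000e-03 -1.266e+00] dp mm [  0.4 -11.3  -6.7] rot [0.001 0.001 0.734] q [-0.65  0.61  0.67  0.    1.86  2.19] t 35.8
```

```bash
python3 -m pendant '{"dp":[[0.016,-0.004,0],[0.016,-0.004,0.04],[0.016,-0.004,0.1],[0.016,-0.004,0.16],[0.016,-0.004,0.2],[0.016,-0.004,0.213],[0.016,-0.004,0.213],[0.016,-0.004,0.213]],"rotation":[[0,0,0.18],[0,0,0.36],[0,0,0.54],[0,0,0.72],[0,0,0.784],[0,0,0.784],[0,0,0.784],[0,0,0.784]]}' 0.0918
python3 hov.py w13 599.3 -327 0.95;python3 go.py 589.4 -340.8 7 -2.05
```

```text
time: 36.8
tool_pos: [588.2, -354.3, 173.9]
tcp_rot: [-3.138, -0.001, -2.043]
contact_force: [-0.0, 0.2, 0.1]
grip_width: 91.9
finger_force: 0.0
[279 219] [ 246  189   71   63 3410]
[ 6.00535e+02 -3.24761e+02  9.65000e-01  4.90000e-02] [ 5.99317e+02 -3.26986e+02  9.50000e-01  1.05000e-01]
[ 6.00576e+02 -3.25028e+02  9.60000e-01  3.30000e-02] [ 5.98740e+02 -3.27693e+02  9.54000e-01  6.90000e-02]
at [ 588.2 -354.3  174.1] [-3.138e+00 -1.000e-03 -2.043e+00] dp mm [-12.7   5.8 167. ] rot [-0.004 -0.001  0.007] q [-0.65  0.68  1.1  -0.    1.36  2.96] t 36.9
```

View pics/w13m.png

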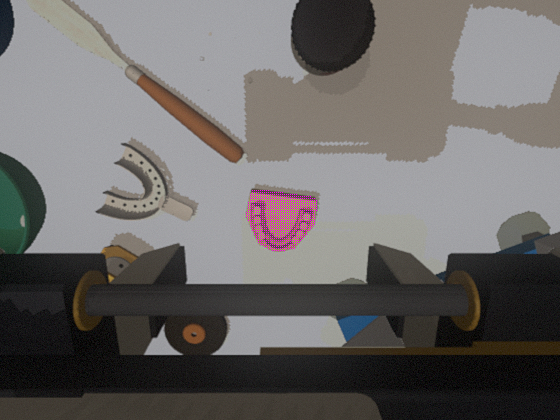

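The upper cast is masked at (283,220). The finger span (about 215–350 along row 203) is clear of the impression-tray handle at (195,210) and of the knife.

```bash
python3 -m pendant '{"dp":[[-0.0153,0.0046,0.03],[-0.0153,0.0046,0.08],[-0.0153,0.0046,0.13],[-0.0153,0.0046,0.155],[-0.0153,0.0046,0.163],[-0.0153,0.0046,0.166],[-0.0153,0.0046,0.166]],"rotation":[[0,0,0],[0,0,0],[0,0,0],[0,0,0],[0,0,0],[0,0,0],[0,0,0]]}';python3 -m pendant '{"dp":[[0,0,0],[0,0,0],[0,0,0],[0,0,0],[0,0,0],[0,0,0]],"rotation":[[0,0,0],[0,0,0],[0,0,0],[0,0,0],[0,0,0],[0,0,0]]}' 0.04
python3 go.py 450 -365 50 -0.4
```

```text
time: 37.72
tool_pos: [591.1, -338.6, 7.4]
tcp_rot: [-3.139, -0.001, -2.044]
contact_force: [0.7, 1.0, 0.0]
grip_width: 91.5
finger_force: 0.0
time: 38.48
tool_pos: [590.5, -338.1, 6.2]
tcp_rot: [-3.141, -0.0, -2.044]
contact_force: [-0.0, 0.1, 5.0]
grip_width: 66.8
finger_force: 30.0
at [ 590.5 -338.1    6.2] [-3.141 -0.    -2.044] dp mm [ 87.9 112.8 -43.9] rot [-1.000e-03 -1.000e-03 -1.644e+00] q [-0.63  0.84  1.28 -0.    1.02  2.98] t 38.5
```

```bash
python3 -m pendant '{"dp":[[0,0,-0.02],[0,0,-0.06],[0.027,-0.014,-0.06],[0.04,0.02,-0.06],[0.06,0.06,-0.06],[0.08,0.1,-0.06],[0.09,0.123,-0.06],[0.09,0.123,-0.06]],"rotation":[[0,0,0],[0,0,0],[0,0,0],[0,0,-0.1],[0,0,-0.27],[0,0,-0.44],[0,0,-0.61],[0,0,-0.78]]}'
python3 -m pendant '{"dp":[[0,0,0],[0,0,0],[0,0,0],[0,0,0],[0,0,0.03],[0,0,0.05],[0,0,0.05]],"rotation":[[0,0,-0.18],[0,0,-0.36],[0,0,-0.54],[0,0,-0.74],[0,0,-0.74],[0,0,-0.74],[0,0,-0.74]]}'
python3 go.py 440 -362 6 -0.52
```

```text
time: 39.48
tool_pos: [437.8, -361.9, 66.6]
tcp_rot: [3.141, 0.001, -1.26]
contact_force: [0.9, -0.2, -1.7]
grip_width: 66.5
finger_force: 30.0
time: 40.35
tool_pos: [438.9, -361.2, 15.0]
tcp_rot: [-3.141, 0.003, -0.524]
contact_force: [0.2, 0.1, -1.1]
grip_width: 66.8
finger_force: 30.0
at [ 438.9 -361.2   15. ] [-3.141e+00  3.000e-03 -5.240e-01] dp mm [1.4 0.2 9. ] rot [-0.001  0.003 -0.004] q [-0.82  0.67  1.64 -0.    0.84  1.27] t 40.4
```

```bash
python3 -m pendant '{"dp":[[0,0,0.004],[0,0,0.007],[0,0,0.008],[0,0,0.0087],[0,0,0.0087]],"rotation":[[0,0,0],[0,0,0],[0,0,0],[0,0,0],[0,0,0]]}'
python3 -m pendant '{"dp":[[0,0,0],[0,0,0],[0,0,0],[0,0,-0.02],[0,0,-0.07],[0,0,-0.13],[0,0,-0.15],[0,0,-0.15]],"rotation":[[0,0,0],[0,0,0],[0,0,0],[0,0,0],[0,0,0],[0,0,0],[0,0,0],[0,0,0]]}' 0.0918
python3 hov.py w14 426 -354 2.6;python3 go.py 426 -354 7 1.03
```

```text
time: 40.98
tool_pos: [439.7, -362.1, 7.1]
tcp_rot: [3.141, -0.0, -0.524]
contact_force: [-0.3, 0.2, -1.1]
grip_width: 67.0
finger_force: 30.0
time: 41.98
tool_pos: [440.4, -362.7, 158.8]
tcp_rot: [3.14, -0.004, -0.524]
contact_force: [-0.3, 0.1, 0.1]
grip_width: 91.8
finger_force: 0.0
[275 212] [ 239  178   75   70 3808]
[ 4.25664e+02 -3.52298e+02  2.47600e+00  4.70000e-02] [ 4.28083e+02 -3.53903e+02  2.46400e+00  9.40000e-02]
[ 4.25834e+02 -3.52584e+02  2.48400e+00  3.20000e-02] [ 4.28207e+02 -3.54156e+02  2.48500e+00  6.00000e-02]
at [ 439.7 -362.   157. ] [ 3.141e+00 -1.000e-03 -5.240e-01] dp mm [-1.59e+01 -1.00e-01  1.50e+02] rot [ 1.000e-03 -0.000e+00 -1.554e+00] q [-0.82  0.48  1.5  -0.    1.15  1.27] t 42.0
```

```bash
python3 -m pendant '{"dp":[[0,0,0],[-0.005,0,0],[-0.0167,-0.0013,0],[-0.0167,-0.0013,0],[-0.0167,-0.0013,0],[-0.0167,-0.0013,0],[-0.0167,-0.0013,0],[-0.0167,-0.0013,0]],"rotation":[[0,0,-0.18],[0,0,-0.36],[0,0,-0.54],[0,0,-0.72],[0,0,-0.9],[0,0,-1.08],[0,0,-1.26],[0,0,-1.435]]}'
python3 -m pendant '{"dp":[[0,0,0.03],[0,0,0.06],[0,0,0.06],[0,0,0.06]],"rotation":[[0,0,0],[0,0,0],[0,0,0],[0,0,0]]}'
python3 hov.py w15 426 -352.5 2.48;python3 go.py 426 -352.5 7 0.911
```

```text
time: 43.02
tool_pos: [425.1, -351.7, 154.7]
tcp_rot: [-3.138, -0.001, 0.917]
contact_force: [0.6, -0.3, 0.1]
grip_width: 91.5
finger_force: 0.0
time: 43.52
tool_pos: [425.9, -352.6, 97.0]
tcp_rot: [-3.141, -0.0, 0.911]
contact_force: [0.5, -0.7, 0.6]
grip_width: 91.8
finger_force: 0.0
[276 213] [ 240  167   78   93 5849]
[ 4.26651e+02 -3.53155e+02  2.48200e+00  5.40000e-02] [ 4.28103e+02 -3.51455e+02  2.48700e+00  9.50000e-02]
[ 4.26828e+02 -3.53351e+02  2.48600e+00  3.30000e-02] [ 4.27743e+02 -3.51907e+02  2.47800e+00  7.10000e-02]
at [ 426.2 -353.    97.6] [3.141 0.    0.911] dp mm [ 0.2 -0.6 90.6] rot [0.001 0.    0.   ] q [-0.83  0.53  1.62 -0.    1.   -0.17] t 43.6
```

Aligned within 1 mm. Descend, grip and lift.

```bash
python3 -m pendant '{"dp":[[0,0,0.03],[0,0,0.06],[0,0,0.08],[0,0,0.088],[0,0,0.09],[0,0,0.09]],"rotation":[[0,0,0],[0,0,0],[0,0,0],[0,0,0],[0,0,0],[0,0,0]]}';python3 -m pendant '{"dp":[[0,0,0],[0,0,0],[0,0,0],[0,0,0],[0,0,0],[0,0,0]],"rotation":[[0,0,0],[0,0,0],[0,0,0],[0,0,0],[0,0,0],[0,0,0]]}' 0.03 && python3 -m pendant '{"dp":[[0,0,-0.02],[0,0,-0.07],[0,0,-0.13],[0,0,-0.19],[0,0,-0.25],[0,0,-0.31],[0,0,-0.365],[0,0,-0.365]],"rotation":[[0,0,0],[0,0,0],[0,0,0],[0,0,0],[0,0,0],[0,0,0],[0,0,0],[0,0,0]]}'
python3 go.py 484.5 233 380 0.05
```

```text
time: 44.32
tool_pos: [426.4, -353.0, 7.9]
tcp_rot: [3.14, 0.0, 0.911]
contact_force: [0.5, -0.2, 0.2]
grip_width: 91.5
finger_force: 0.0
time: 45.08
tool_pos: [426.0, -352.7, 7.1]
tcp_rot: [3.141, 0.0, 0.911]
contact_force: [0.7, -0.7, 0.7]
grip_width: 55.3
finger_force: 30.0
time: 46.08
tool_pos: [426.6, -353.3, 376.5]
tcp_rot: [3.133, 0.002, 0.911]
contact_force: [-0.1, -0.9, -1.3]
grip_width: 55.1
finger_force: 30.0
at [ 426.6 -353.3  376.5] [3.133e+00 2.000e-03 9.110e-01] dp mm [ 498.8 -313.4   -7. ] rot [ 0.009 -0.002  0.861] q [-0.83  0.33  1.14 -0.    1.66 -0.17] t 46.1
```

```bash
python3 -m pendant '{"dp":[[0.03,-0.019,0],[0.08,-0.05,0],[0.13,-0.082,0],[0.18,-0.113,0],[0.235,-0.148,0],[0.29,-0.182,0],[0.345,-0.217,0],[0.4,-0.251,0]],"rotation":[[0,0,0.08],[0,0,0.16],[0,0,0.24],[0,0,0.33],[0,0,0.42],[0,0,0.51],[0,0,0.6],[0,0,0.69]]}'
python3 -m pendant '{"dp":[[0.018,-0.055,0],[0.036,-0.11,0],[0.0365,-0.1107,0.05],[0.0365,-0.1107,0.1],[0.0365,-0.1107,0.16],[0.0365,-0.1107,0.21],[0.0365,-0.1107,0.24],[0.0365,-0.1107,0.24]],"rotation":[[0,0,0.08],[0,0,0.171],[0,0,0.171],[0,0,0.171],[0,0,0.171],[0,0,0.171],[0,0,0.171],[0,0,0.171]]}'
python3 -m pendant '{"dp":[[0,0,0]],"rotation":[[0,0,0]]}'
python3 snap.py w16; python3 tray.py w16; python3 go.py 483.7 233 40 0.05
```

```text
time: 47.08
tool_pos: [470.8, 109.7, 370.3]
tcp_rot: [-3.141, 0.003, 0.218]
contact_force: [1.5, 0.6, -1.6]
grip_width: 55.1
finger_force: 30.0
time: 48.08
tool_pos: [480.1, 222.9, 128.5]
tcp_rot: [3.139, 0.008, 0.05]
contact_force: [0.2, -0.5, -0.8]
grip_width: 54.8
finger_force: 30.0
time: 48.2
tool_pos: [483.2, 223.8, 132.6]
tcp_rot: [-3.142, -0.001, 0.05]
contact_force: [-0.6, 0.6, -0.8]
grip_width: 55.2
finger_force: 30.0
[483.2 223.8 132.6] [-3.1416e+00 -6.0000e-04  5.0400e-02]
[ 195  155  141   70 5478] cen [494.8 239.2] rect [495.2 236.3] [ 51.4 120.8] 15.5
[  81  156   90   88 6129] cen [478.9 351.1] rect [477.6 351.1] [74.6 76. ] 88.0
at [483.5 223.9 133.2] [-3.141e+00 -2.000e-03  5.000e-02] dp mm [ 0.4 -9.  93.2] rot [-0.    -0.002  0.   ] q [ 0.29  0.45  1.64 -0.    1.05  1.81] t 48.2
```

```bash
python3 -m pendant '{"dp":[[0,-0.009,0.02],[0,-0.009,0.06],[0,-0.009,0.09],[0,-0.009,0.097],[0,-0.009,0.097],[0,-0.009,0.097]],"rotation":[[0,0,0],[0,0,0],[0,0,0],[0,0,0],[0,0,0],[0,0,0]]}'
python3 go.py 483.7 233 16 0.05
```

```text
time: 49.0
tool_pos: [483.6, 233.0, 36.6]
tcp_rot: [-3.141, -0.003, 0.05]
contact_force: [-0.2, -0.0, -1.2]
grip_width: 55.4
finger_force: 30.0
at [483.6 233.   36.6] [-3.141e+00 -3.000e-03  5.000e-02] dp mm [ 0.   0.1 20.6] rot [-0.001 -0.003  0.   ] q [ 0.31  0.59  1.72 -0.    0.83  1.83] t 49.0
```

```bash
python3 -m pendant '{"dp":[[0,0,0.008],[0,0,0.014],[0,0,0.018],[0,0,0.019],[0,0,0.020],[0,0,0.020]],"rotation":[[0,0,0],[0,0,0],[0,0,0],[0,0,0],[0,0,0],[0,0,0]]}'
```

```text
time: 49.75
tool_pos: [482.2, 232.6, 16.1]
tcp_rot: [3.141, 0.0, 0.05]
contact_force: [-3.8, -1.8, 10.9]
grip_width: 55.2
finger_force: 30.0
```

```bash
python3 -m pendant '{"dp":[[0,0,-0.0005],[0,0,-0.0005]],"rotation":[[0,0,0],[0,0,0]]}';python3 -m pendant '{"dp":[[0,0,0],[0,0,0],[0,0,0],[0,0,-0.02],[0,0,-0.06],[0,0,-0.1],[0,0,-0.13],[0,0,-0.13]],"rotation":[[0,0,0],[0,0,0],[0,0,0],[0,0,0],[0,0,0],[0,0,0],[0,0,0],[0,0,0]]}' 0.068
python3 snap.py w17; python3 go.py 649.4 235.3 125 0.0
```

```text
time: 50.0
tool_pos: [482.2, 232.6, 16.1]
tcp_rot: [3.141, 0.0, 0.05]
contact_force: [-4.2, -1.4, 7.9]
grip_width: 54.8
finger_force: 30.0
time: 51.0
tool_pos: [483.8, 233.2, 147.7]
tcp_rot: [-3.14, -0.005, 0.05]
contact_force: [0.1, 0.6, -0.6]
grip_width: 67.9
finger_force: 0.0
[483.8 233.2 147.7] [-3.1404 -0.0051  0.0504]
at [482.8 232.8 146. ] [-3.141e+00 -2.000e-03  5.000e-02] dp mm [166.5   5.9  21.3] rot [-0.    -0.002  0.05 ] q [ 0.31  0.44  1.61 -0.    1.09  1.83] t 51.0
```

```bash
python3 -m pendant '{"dp":[[0.05,0.002,0],[0.1,0.004,0],[0.15,0.006,0],[0.1665,0.006,0],[0.1665,0.006,0.02],[0.1665,0.006,0.02],[0.1665,0.006,0.02]],"rotation":[[0,0,0.05],[0,0,0.05],[0,0,0.05],[0,0,0.05],[0,0,0.05],[0,0,0.05],[0,0,0.05]]}' 0.085
python3 - <<'E'
from snap import snap
from fit import *
c=snap("w18");m=red(c["pixels"]);n,l,s,cc=cv2.connectedComponentsWithStats(m.astype('uint8'));i=1+np.argmax(s[1:,4])
print(s[i],ray2world(c,cc[i],84,c["P"]).round(1))
E
python3 go.py 649.4 235.3 27 0
```

```text
time: 51.92
tool_pos: [648.7, 235.1, 125.0]
tcp_rot: [3.141, 0.001, 0.0]
contact_force: [0.4, -0.8, 0.8]
grip_width: 85.2
finger_force: 0.0
[ 225  183  102   98 7546] [[650.7 235.5  84. ]]
at [649.  235.2 125.7] [ 3.142 -0.     0.   ] dp mm [ 0.4 -0.1 98.7] rot [ 0. -0.  0.] q [ 0.24  0.73  1.14 -0.    1.27  1.81] t 52.0
```

```bash
python3 -m pendant '{"dp":[[0.001,0,0.04],[0.001,0,0.08],[0.001,0,0.097],[0.001,0,0.099],[0.001,0,0.099]],"rotation":[[0,0,0],[0,0,0],[0,0,0],[0,0,0],[0,0,0]]}';python3 -m pendant '{"dp":[[0,0,0],[0,0,0],[0,0,0],[0,0,0],[0,0,0]],"rotation":[[0,0,0],[0,0,0],[0,0,0],[0,0,0],[0,0,0]]}' 0.03 && python3 -m pendant '{"dp":[[0,0,-0.02],[0,0,-0.06],[0,0,-0.11],[-0.04,-0.027,-0.14],[-0.09,-0.061,-0.14],[-0.13,-0.088,-0.14],[-0.172,-0.116,-0.14],[-0.172,-0.116,-0.11]],"rotation":[[0,0,0],[0,0,0],[0,0,0],[0,0,0],[0,0,0],[0,0,0],[0,0,0],[0,0,0]]}'
python3 -m pendant '{"dp":[[0,0,0.03],[0,0,0.06],[0,0,0.07],[0,0,0.07],[0,0,0.07]],"rotation":[[0,0,0],[0,0,0],[0,0,0],[0,0,0],[0,0,0]]}'; python3 go.py 477.8 351 35.5 0
```

```text
time: 52.6
tool_pos: [651.1, 235.4, 28.3]
tcp_rot: [-3.141, -0.003, 0.0]
contact_force: [-0.5, -0.0, -0.1]
grip_width: 85.0
finger_force: 0.0
time: 53.22
tool_pos: [650.4, 235.3, 27.1]
tcp_rot: [-3.141, -0.001, 0.0]
contact_force: [-0.1, 1.0, 3.9]
grip_width: 62.6
finger_force: 30.0
time: 54.22
tool_pos: [476.3, 353.9, 139.6]
tcp_rot: [-3.139, -0.004, 0.004]
contact_force: [1.0, -0.4, -2.7]
grip_width: 62.6
finger_force: 30.0
time: 54.85
tool_pos: [478.9, 351.4, 67.9]
tcp_rot: [-3.14, -0.002, 0.0]
contact_force: [0.8, -0.2, -2.4]
grip_width: 62.3
finger_force: 30.0
at [478.9 351.4  67.9] [-3.14e+00 -2.00e-03  0.00e+00] dp mm [-1.1  0.5 32.4] rot [-0.001 -0.002  0.   ] q [ 0.5   0.63  1.53 -0.    0.99  2.07] t 54.9
```

```bash
python3 -m pendant '{"dp":[[-0.001,0,0.012],[-0.001,0,0.022],[-0.001,0,0.027],[-0.001,0,0.029],[-0.001,0,0.031],[-0.001,0,0.032],[-0.001,0,0.032]],"rotation":[[0,0,0],[0,0,0],[0,0,0],[0,0,0],[0,0,0],[0,0,0],[0,0,0]]}'
```

```text
time: 55.72
tool_pos: [477.2, 351.2, 36.1]
tcp_rot: [-3.141, -0.001, 0.001]
contact_force: [-3.1, -1.7, 8.7]
grip_width: 62.4
finger_force: 30.0
```

```bash
python3 -m pendant '{"dp":[[0,0,0],[0,0,0],[0,0,0],[0,0,-0.02],[0,0,-0.07],[0,0,-0.12],[0,0,-0.18],[0,0,-0.2]],"rotation":[[0,0,0],[0,0,0],[0,0,0],[0,0,0],[0,0,0],[0,0,0],[0,0,0],[0,0,0]]}' 0.085
python3 -m pendant '{"dp":[[-0.04,0.035,0],[-0.08,0.07,0],[-0.095,0.09,0],[-0.095,0.09,0],[-0.095,0.09,0]],"rotation":[[0,0,0],[0,0,0],[0,0,0],[0,0,0],[0,0,0]]}'
python3 - <<'E'
from snap import snap
import cv2
from plant import vision
c=snap("w19");im=c["pixels"][:,:,::-1]
t=vision.capture("top")["pixels"][:,:,::-1];t=cv2.resize(t[30:300,90:450],None,fx=.9,fy=1.1)
a=im[0:270,60:480];v=cv2.resize(a,(800,514))
import numpy as np
cv2.imwrite("pics/fin.png",v)
E
```

```text
time: 56.72
tool_pos: [478.3, 351.8, 238.9]
tcp_rot: [-3.138, -0.006, 0.0]
contact_force: [-0.4, 0.4, -1.3]
grip_width: 84.9
finger_force: 0.0
time: 57.35
tool_pos: [382.8, 261.6, 234.7]
tcp_rot: [-3.141, -0.001, 0.0]
contact_force: [0.3, 0.6, 0.3]
grip_width: 85.1
finger_force: 0.0
```

View pics/fin.png

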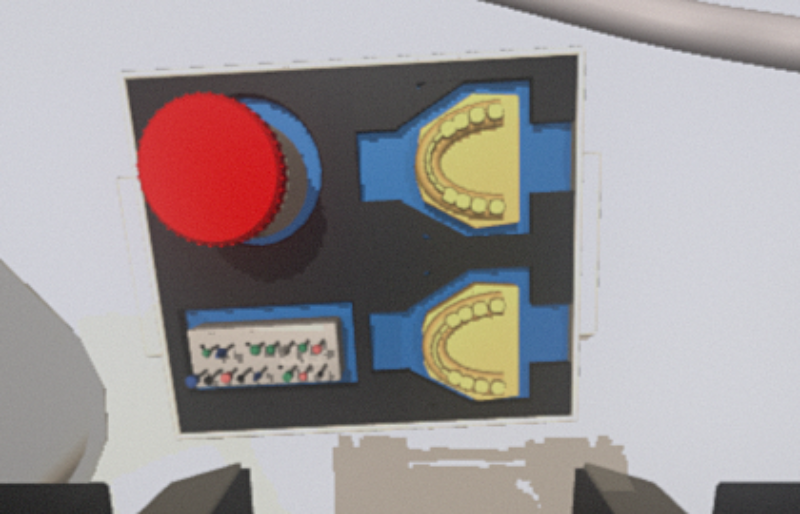

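The final picture shows all four items in their pockets: jar (215,170), casts (475,160) and (480,340) with noses in the tapers, and bur stand (265,355). I'm handing in.

```bash
python3 -c "
from plant import workorder;print(workorder.close_job())"
```

```text
the job is handed in; nothing more can be done
None
```

The tray is kitted and the job is handed in at about 57 s: both yellow casts, the red-lid jar and the bur stand are each seated in their pockets, and I left the white cast and wax jar where they stood; one reading while seating the lower cast showed 43 N at the wrist, from the held cast pressing on the pocket floor.

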